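Sort the spring punches by feel at the marble press

TASK

Three look-alike spring punches lean in the dark rack, some with a soft spring and some with a stiff one. Take them one at a time: hold the punch upright, press its nose straight down on the bare front plate of the hand press until it is at least half way in to feel its spring, then stand it upright in its lane and let go before taking the next; soft ones go in the pale oak lane with the wooden ball at its end, stiff ones in the lane with the square block. Never drop a punch or let it fall over, and do not push or knock over the pots in the lanes, the cup, the dice or the mallet.

Things in the scene. Friction and masses are not known exactly. Their poses are not given: they have to be found in the camera images.
- punch_a: spring punch, plain steel, one of three exact look-alikes, 126 mm long, about 0.2 kg; origin at the centre of the foot's underside with the nose out, z along it to the grip. From the foot up: flat round foot (the sprung nose) 48 mm across, 10 mm thick, on a thin brass stem; sleeve 48 mm across from 30 to 84 mm; round grip 36 mm across from 90 to 122 mm.
- punch_b: spring punch, plain steel, one of three exact look-alikes, 126 mm long, about 0.2 kg; origin at the centre of the foot's underside with the nose out, z along it to the grip. Same shape as punch_a. At the start each leans in a stall of the rack, nose down, 25 degrees from vertical.
- punch_c: spring punch, plain steel, one of three exact look-alikes, 126 mm long, about 0.2 kg; origin at the centre of the foot's underside with the nose out, z along it to the grip. Same shape as punch_a. At least one of the three has a soft spring and at least one a stiff spring; they can be told apart only by pressing.
- nose_a (a joint): how far the nose of punch_a is pushed in: m, 0 fully out to 0.016 fully in. Needs 3.6 N to start moving; then a soft spring adds 0.3 N per mm (6.6 N in all at 10 mm), a stiff one 1.2 N per mm (15.6 N in all at 10 mm)
- nose_b (a joint): how far the nose of punch_b is pushed in: m, 0 fully out to 0.016 fully in. Needs 3.6 N to start moving; then a soft spring adds 0.3 N per mm (6.6 N in all at 10 mm), a stiff one 1.2 N per mm (15.6 N in all at 10 mm)
- nose_c (a joint): how far the nose of punch_c is pushed in: m, 0 fully out to 0.016 fully in. Needs 3.6 N to start moving; then a soft spring adds 0.3 N per mm (6.6 N in all at 10 mm), a stiff one 1.2 N per mm (15.6 N in all at 10 mm)
- rack: fixed dark wooden rack on an oak block 70 mm high, three stalls at local y = -90, 0, +90 mm. Punches lean with tops towards local -x, foot centres at x = 0, z = 104 mm, each on a ledge against a sloping back, between low ribs beside the sleeve; they come out along their own axis (60 mm clears all). The grips stand free above it. Origin: centre of the underside; x away from the robot.
- press: fixed black cast iron hand press. Its bed runs forward (local -x) as a bare flat plate 140 x 140 mm, top 20 mm above the table; behind it stand a cupped die (from local x = 160 mm) and the frame, head (from x = 170 mm) and lever, up to 305 mm high. Origin: centre of the underside of the front plate.
- press_plate (a point): centre of the top face of the bare front plate of the press
- lane_ball: fixed pale oak lane 280 mm long (x), 92 mm wide (y), with a wooden ball 48 mm across beyond its +x end. Floor 12 mm above the table, 72 mm wide between rails 14 mm high; a 30 mm high end board at x = 128 mm. Origin: centre of the underside. A clay pot stands near the middle; free places at x about -85 and +80 mm.
- lane_block: fixed pale oak lane 280 mm long (x), 92 mm wide (y), with a square wooden block 48 mm wide, 64 mm high beyond its +x end. Floor 12 mm above the table, 72 mm wide between rails 14 mm high; a 30 mm high end board at x = 128 mm. Origin: centre of the underside. A clay pot stands near the middle; free places at x about -85 and +80 mm.
- pot_ball: closed round clay pot 50 mm across, 55 mm high, standing near the middle of the lane with the ball; a bystander. Origin: centre of its underside.
- pot_block: closed round clay pot 50 mm across, 55 mm high, standing near the middle of the lane with the block; a bystander. Origin: centre of its underside.
- cup: dented aluminium cup, 72 mm across, 80 mm high; a bystander. Origin: centre of its underside.
- dice: bone dice cube, 50 mm; a bystander. Origin: centre of its underside.
- mallet: wooden mallet lying down, 220 mm long; a bystander. Origin near its middle.

How it is judged:
On the way, in this order (a step that is already met when the one before it is completed fails the run):
1. a first punch is held upright on the press plate and its nose pushed in about half way (7 mm or more) (((value of joint nose_a above 0.007 m and angle between punch_a's own z axis and vertical below 0.17 rad and contact force between punch_a and press above 3 N and horizontal distance between punch_a and press_plate below 0.065 m) or (value of joint nose_b above 0.007 m and angle between punch_b's own z axis and vertical below 0.17 rad and contact force between punch_b and press above 3 N and horizontal distance between punch_b and press_plate below 0.065 m) or (value of joint nose_c above 0.007 m and angle between punch_c's own z axis and vertical below 0.17 rad and contact force between punch_c and press above 3 N and horizontal distance between punch_c and press_plate below 0.065 m))), for 0.1 s.
2. one punch stands released in its right lane (((x of punch_a in the frame of lane_ball between -0.13 and 0.12 m and y of punch_a in the frame of lane_ball between -0.022 and 0.022 m and z of punch_a in the frame of lane_ball below 0.018 m and angle between punch_a's own z axis and vertical below 0.1 rad and linear speed of punch_a below 0.03 m/s and contact force between punch_a and the fingers below 0.1 N) or (x of punch_b in the frame of lane_block between -0.13 and 0.12 m and y of punch_b in the frame of lane_block between -0.022 and 0.022 m and z of punch_b in the frame of lane_block below 0.018 m and angle between punch_b's own z axis and vertical below 0.1 rad and linear speed of punch_b below 0.03 m/s and contact force between punch_b and the fingers below 0.1 N) or (x of punch_c in the frame of lane_ball between -0.13 and 0.12 m and y of punch_c in the frame of lane_ball between -0.022 and 0.022 m and z of punch_c in the frame of lane_ball below 0.018 m and angle between punch_c's own z axis and vertical below 0.1 rad and linear speed of punch_c below 0.03 m/s and contact force between punch_c and the fingers below 0.1 N))), for 0.2 s.
3. with one sorted, a second punch is pressed on the plate likewise ((((value of joint nose_a above 0.007 m and angle between punch_a's own z axis and vertical below 0.17 rad and contact force between punch_a and press above 3 N and horizontal distance between punch_a and press_plate below 0.065 m) and ((x of punch_b in the frame of lane_block between -0.13 and 0.12 m and y of punch_b in the frame of lane_block between -0.022 and 0.022 m and z of punch_b in the frame of lane_block below 0.018 m and angle between punch_b's own z axis and vertical below 0.1 rad and linear speed of punch_b below 0.03 m/s and contact force between punch_b and the fingers below 0.1 N) or (x of punch_c in the frame of lane_ball between -0.13 and 0.12 m and y of punch_c in the frame of lane_ball between -0.022 and 0.022 m and z of punch_c in the frame of lane_ball below 0.018 m and angle between punch_c's own z axis and vertical below 0.1 rad and linear speed of punch_c below 0.03 m/s and contact force between punch_c and the fingers below 0.1 N))) or ((value of joint nose_b above 0.007 m and angle between punch_b's own z axis and vertical below 0.17 rad and contact force between punch_b and press above 3 N and horizontal distance between punch_b and press_plate below 0.065 m) and ((x of punch_a in the frame of lane_ball between -0.13 and 0.12 m and y of punch_a in the frame of lane_ball between -0.022 and 0.022 m and z of punch_a in the frame of lane_ball below 0.018 m and angle between punch_a's own z axis and vertical below 0.1 rad and linear speed of punch_a below 0.03 m/s and contact force between punch_a and the fingers below 0.1 N) or (x of punch_c in the frame of lane_ball between -0.13 and 0.12 m and y of punch_c in the frame of lane_ball between -0.022 and 0.022 m and z of punch_c in the frame of lane_ball below 0.018 m and angle between punch_c's own z axis and vertical below 0.1 rad and linear speed of punch_c below 0.03 m/s and contact force between punch_c and the fingers below 0.1 N))) or ((value of joint nose_c above 0.007 m and angle between punch_c's own z axis and vertical below 0.17 rad and contact force between punch_c and press above 3 N and horizontal distance between punch_c and press_plate below 0.065 m) and ((x of punch_a in the frame of lane_ball between -0.13 and 0.12 m and y of punch_a in the frame of lane_ball between -0.022 and 0.022 m and z of punch_a in the frame of lane_ball below 0.018 m and angle between punch_a's own z axis and vertical below 0.1 rad and linear speed of punch_a below 0.03 m/s and contact force between punch_a and the fingers below 0.1 N) or (x of punch_b in the frame of lane_block between -0.13 and 0.12 m and y of punch_b in the frame of lane_block between -0.022 and 0.022 m and z of punch_b in the frame of lane_block below 0.018 m and angle between punch_b's own z axis and vertical below 0.1 rad and linear speed of punch_b below 0.03 m/s and contact force between punch_b and the fingers below 0.1 N))))), for 0.1 s.
4. two punches stand released in their right lanes ((((x of punch_b in the frame of lane_block between -0.13 and 0.12 m and y of punch_b in the frame of lane_block between -0.022 and 0.022 m and z of punch_b in the frame of lane_block below 0.018 m and angle between punch_b's own z axis and vertical below 0.1 rad and linear speed of punch_b below 0.03 m/s and contact force between punch_b and the fingers below 0.1 N) and (x of punch_c in the frame of lane_ball between -0.13 and 0.12 m and y of punch_c in the frame of lane_ball between -0.022 and 0.022 m and z of punch_c in the frame of lane_ball below 0.018 m and angle between punch_c's own z axis and vertical below 0.1 rad and linear speed of punch_c below 0.03 m/s and contact force between punch_c and the fingers below 0.1 N)) or ((x of punch_a in the frame of lane_ball between -0.13 and 0.12 m and y of punch_a in the frame of lane_ball between -0.022 and 0.022 m and z of punch_a in the frame of lane_ball below 0.018 m and angle between punch_a's own z axis and vertical below 0.1 rad and linear speed of punch_a below 0.03 m/s and contact force between punch_a and the fingers below 0.1 N) and (x of punch_c in the frame of lane_ball between -0.13 and 0.12 m and y of punch_c in the frame of lane_ball between -0.022 and 0.022 m and z of punch_c in the frame of lane_ball below 0.018 m and angle between punch_c's own z axis and vertical below 0.1 rad and linear speed of punch_c below 0.03 m/s and contact force between punch_c and the fingers below 0.1 N)) or ((x of punch_a in the frame of lane_ball between -0.13 and 0.12 m and y of punch_a in the frame of lane_ball between -0.022 and 0.022 m and z of punch_a in the frame of lane_ball below 0.018 m and angle between punch_a's own z axis and vertical below 0.1 rad and linear speed of punch_a below 0.03 m/s and contact force between punch_a and the fingers below 0.1 N) and (x of punch_b in the frame of lane_block between -0.13 and 0.12 m and y of punch_b in the frame of lane_block between -0.022 and 0.022 m and z of punch_b in the frame of lane_block below 0.018 m and angle between punch_b's own z axis and vertical below 0.1 rad and linear speed of punch_b below 0.03 m/s and contact force between punch_b and the fingers below 0.1 N)))), for 0.2 s.
5. with two sorted, the third punch is pressed on the plate likewise ((((value of joint nose_a above 0.007 m and angle between punch_a's own z axis and vertical below 0.17 rad and contact force between punch_a and press above 3 N and horizontal distance between punch_a and press_plate below 0.065 m) and (x of punch_b in the frame of lane_block between -0.13 and 0.12 m and y of punch_b in the frame of lane_block between -0.022 and 0.022 m and z of punch_b in the frame of lane_block below 0.018 m and angle between punch_b's own z axis and vertical below 0.1 rad and linear speed of punch_b below 0.03 m/s and contact force between punch_b and the fingers below 0.1 N) and (x of punch_c in the frame of lane_ball between -0.13 and 0.12 m and y of punch_c in the frame of lane_ball between -0.022 and 0.022 m and z of punch_c in the frame of lane_ball below 0.018 m and angle between punch_c's own z axis and vertical below 0.1 rad and linear speed of punch_c below 0.03 m/s and contact force between punch_c and the fingers below 0.1 N)) or ((value of joint nose_b above 0.007 m and angle between punch_b's own z axis and vertical below 0.17 rad and contact force between punch_b and press above 3 N and horizontal distance between punch_b and press_plate below 0.065 m) and (x of punch_a in the frame of lane_ball between -0.13 and 0.12 m and y of punch_a in the frame of lane_ball between -0.022 and 0.022 m and z of punch_a in the frame of lane_ball below 0.018 m and angle between punch_a's own z axis and vertical below 0.1 rad and linear speed of punch_a below 0.03 m/s and contact force between punch_a and the fingers below 0.1 N) and (x of punch_c in the frame of lane_ball between -0.13 and 0.12 m and y of punch_c in the frame of lane_ball between -0.022 and 0.022 m and z of punch_c in the frame of lane_ball below 0.018 m and angle between punch_c's own z axis and vertical below 0.1 rad and linear speed of punch_c below 0.03 m/s and contact force between punch_c and the fingers below 0.1 N)) or ((value of joint nose_c above 0.007 m and angle between punch_c's own z axis and vertical below 0.17 rad and contact force between punch_c and press above 3 N and horizontal distance between punch_c and press_plate below 0.065 m) and (x of punch_a in the frame of lane_ball between -0.13 and 0.12 m and y of punch_a in the frame of lane_ball between -0.022 and 0.022 m and z of punch_a in the frame of lane_ball below 0.018 m and angle between punch_a's own z axis and vertical below 0.1 rad and linear speed of punch_a below 0.03 m/s and contact force between punch_a and the fingers below 0.1 N) and (x of punch_b in the frame of lane_block between -0.13 and 0.12 m and y of punch_b in the frame of lane_block between -0.022 and 0.022 m and z of punch_b in the frame of lane_block below 0.018 m and angle between punch_b's own z axis and vertical below 0.1 rad and linear speed of punch_b below 0.03 m/s and contact force between punch_b and the fingers below 0.1 N)))), for 0.1 s.
At the end, for the whole second after the job is handed in: All three punches stand upright (within 0.1 rad), released and at rest on the floor of their lanes, between the side rails (within 22 mm of the lane's centre line): the soft-sprung ones in the lane with the ball, the stiff-sprung ones in the lane with the square block (x of punch_a in the frame of lane_ball between -0.13 and 0.12 m and y of punch_a in the frame of lane_ball between -0.022 and 0.022 m and z of each of punch_a, punch_c in the frame of lane_ball below 0.018 m and angle between each of punch_a, punch_b, punch_c's own z axis and vertical below 0.1 rad and linear speed of each of punch_a, punch_b, punch_c below 0.03 m/s and contact force between each of punch_a, punch_b, punch_c and the fingers below 0.1 N and x of punch_b in the frame of lane_block between -0.13 and 0.12 m and y of punch_b in the frame of lane_block between -0.022 and 0.022 m and z of punch_b in the frame of lane_block below 0.018 m and x of punch_c in the frame of lane_ball between -0.13 and 0.12 m and y of punch_c in the frame of lane_ball between -0.022 and 0.022 m); the robot touches nothing.
It fails at once if a punch is dropped from more than about 25 mm or thrown (moving fast and not held) ((linear speed of punch_a above 0.7 m/s and contact force between punch_a and the fingers below 0.05 N) or (linear speed of punch_b above 0.7 m/s and contact force between punch_b and the fingers below 0.05 N) or (linear speed of punch_c above 0.7 m/s and contact force between punch_c and the fingers below 0.05 N)).
It fails at once if a punch falls over or is laid down (more than 70 degrees from upright) (angle between any of punch_a, punch_b, punch_c's own z axis and vertical above 1.22 rad).
It fails at once if a pot in a lane is knocked over or pushed more than 40 mm (angle between any of pot_ball, pot_block's own z axis and vertical above 0.5 rad or distance of any of pot_ball, pot_block from where it was at the start of the episode above 0.04 m).
It fails at once if the cup, dice or mallet is pushed more than 40 mm (distance of any of cup, dice, mallet from where it was at the start of the episode above 0.04 m).
It also fails if it takes over 72 s, if anything falls off the work surface, if the arm or the gripper's body presses on something with over 40 N, if the wrist force passes 120 N, or if a joint passes its speed limit or range.

ROBOT

A 6-joint arm with a two-finger parallel gripper is mounted at the origin on the work surface. World frame = base frame: x ahead of the robot, y to its left, z up, the work surface at z = 0. Lengths are in m, angles in rad, forces in N, time in s.
With the tool pointing down it reaches from about 0.35 to 0.875 m from the base axis. Payload 4.2 kg.
Tool frame: the origin (TCP) lies at the very end of the fingers, on their centre line; the grasp point (between the pads) lies 19 mm behind it; z points along the fingers, y is the direction in which the jaws open and shut (so a half turn about z gives the same grasp; the last joint's range is limited). The gripper opens to 85 mm and grips with 20 to 120 N. Pads are 22 mm wide; open, the fingers measure 114 mm over their backs; the gripper's body (76 mm by 85 mm) begins 54 mm behind the grasp point. The pads swing forward as they close: fully open they stand 13 mm farther back than shut.
Start: joints at [-0.961, 0.385, 0.008, 0, -1.194, -0.259], TCP at [0.215, -0.587, 0.231] pointing down, gripper open.
Joint ranges: [-3.14, 3.14], [-1.21, 2.06], [-1.07, 1.41], [-3.16, 2.05], [-2.99, -0.16], [-3.1, 3.1]. Speed limits (rad/s): [2.79, 2.79, 3.14, 3.14, 3.14, 3.14].

INTERFACE

Orientations are given as a unit quaternion [w, x, y, z].
In Python, from rig import robot, vision, close_job gives the robot as it stands.
- The arm moves only by the shell command python3 -m jog 'ROWS' [FORCE]. ROWS is a JSON object of lists of equal length, an entry for each row: "twist": the turn, a rotation vector about the world's x, y, z in rad, a list of three; "linear": the shift along the world's x, y, z in mm, a list of three; "jaw": the closure in counts, from 0 (fully open) to 255 (shut). In form: {"twist": [[rx, ry, rz], ...], "linear": [[dx, dy, dz], ...], "jaw": [jaw, ...]}. A call has 1 to 12 rows; each row shifts and turns the pose as measured when the row begins; what a row does not reach is not made up. A row lasts 1/12 s, in which the tool goes at most 41.7 mm and 7.16 degrees, less where a joint would pass 70% of its speed; a pose out of reach is approached as far as the arm can. A call is refused whole if a number of a shift passes 41.7 or a number of a turn 0.125, either way. A call with a gripper value outside its range is refused whole. The fingers move at their own pace and stop on an object; FORCE is the grip in N (left out, the last holds). Time passes only in rows, so rows that do not move let the fingers close. It gives the time, the measured TCP pose, the force and the opening at its end, in the units of the state.
- robot.sense(): the state, without advancing time (a new reading comes with each control period).
- vision.capture(name): name is "side" or "top" or "wrist"; returns a dict with "frame" (384x512x3 uint8, blue, green, red), "depth" (384x512 float32, m along the optical axis (not along the pixel's ray), 0 where there is no reading), "K" (3x3 intrinsics, pixels), "rvec" (rotation vector, rad) and "tvec" (3), from world to camera coordinates, as OpenCV has them. Camera axes: x right, y down, z forward; pixel columns grow to the right and rows downward; lengths in m; the calibration is good to about 2 mm. A picture is of the moment at which its call begins.
- close_job(): hands the job in, once; it reports no verdict.
The state is a dict: "time_s": time; "joint_positions": joint angles; "qvel": joint speeds; "tau": joint torques, N m; "tool_pos": TCP position; "eef_rot": TCP orientation; "ft_force": force on the tool from outside, world axes, zero at the start; "torque": the same for the moment, N m; "width": finger opening in m.
Only numpy, scipy, OpenCV 4.12 (cv2) and the standard library are available. Lean on these libraries where they do the work, as an engineer would, in place of code of your own. Each camera call takes 0.05 s, during which the arm holds its last target. There are 200 camera calls.

## Working session

There is one attempt and no reset: what is moved stays moved. The work goes in short steps, Python scripts to look and compute and a shell command to move; the robot and the scene stay as the last step left them, time stands still between calls to the robot, and variables do not carry over. Pictures are saved under pics/ and viewed, about 8 in all and at most 12, crops included, and the job is handed in when it is done.

```bash
mkdir -p pics; ls; cat > h.py <<'E'
import numpy as np, cv2
from rig import robot, vision
def cap(n):
    c=vision.capture(n); R,_=cv2.Rodrigues(np.array(c["rvec"],float)); c["R"]=R; c["t"]=np.array(c["tvec"],float).ravel(); c["K"]=np.array(c["K"],float); return c
def world(c):
    d=c["depth"]; v,u=np.indices(d.shape); K=c["K"]
    P=np.stack([(u-K[0,2])/K[0,0]*d,(v-K[1,2])/K[1,1]*d,d],-1)
    return (P-c["t"])@c["R"]   # world points
E
python3 - <<'E'
from h import *
import pickle
ims=[]
for n in ("top","side"):
    c=cap(n); pickle.dump(c,open(n+".pkl","wb")); cv2.imwrite(f"pics/{n}0.png",cv2.resize(c["frame"],(800,600)))
    print(n,-c["R"].T@c["t"], (c["depth"]>0).mean())
s=robot.sense(); print({k:np.round(v,3) for k,v in s.items()})
E
```

```text
pics
top [ 0.41236198 -0.08187477  1.41178522] 0.9960886637369791
side [ 0.28890504 -1.1425226   1.09703726] 0.9957224527994791
{'time_s': np.float64(0.1), 'joint_positions': array([-0.961,  0.385,  0.007, -0.   , -1.194, -0.259]), 'qvel': array([ 0.   , -0.003,  0.003,  0.001,  0.   ,  0.001]), 'tau': array([-0.0000e+00, -3.9332e+01,  1.8893e+01,  4.1980e+00, -3.0000e-03,
        0.0000e+00]), 'tool_pos': array([ 0.215, -0.586,  0.23 ]), 'eef_rot': array([-0.   , -0.174,  0.985,  0.001]), 'ft_force': array([ 0.51 , -0.567, -0.118]), 'torque': array([-0.005,  0.001, -0.032]), 'width': np.float64(0.086)}
```

View pics/top0.png

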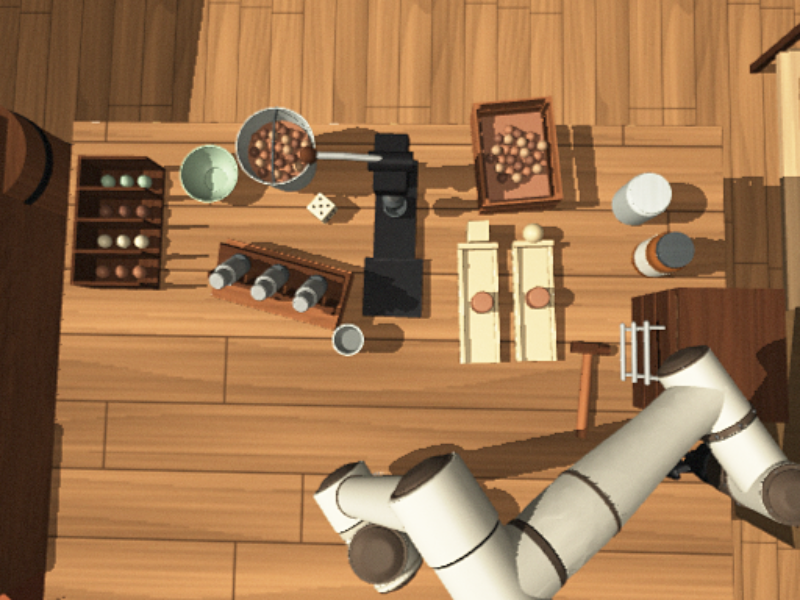

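View pics/side0.png

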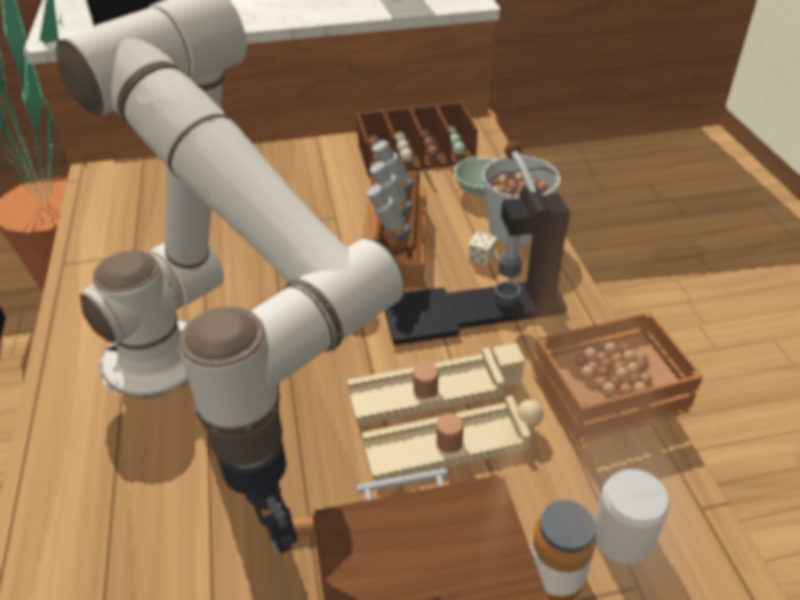

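The top view (robot at the bottom, +x up) shows the three punches at about (230,270), (268,282) and (310,293). The press plate is at (393,288), the block lane at (479,305), the ball lane at (535,303), the cup at (348,340), the dice at (320,207) and the mallet at (585,385). The side view agrees.

```bash
python3 - <<'E'
from h import *
import pickle
c=pickle.load(open("top.pkl","rb")); W=world(c); f=c["frame"]; hsv=cv2.cvtColor(f,cv2.COLOR_BGR2HSV)
S=.64
def box(x0,y0,x1,y1):
    m=np.zeros(f.shape[:2],bool); m[int(y0*S):int(y1*S),int(x0*S):int(x1*S)]=1; return m
def rect(m,name):
    p=W[m][:,:2]*1000; r=cv2.minAreaRect(p.astype(np.float32)); print(name,m.sum(),np.round(r[0],1),np.round(r[1],1),round(r[2],2),"z med",round(np.median(W[m][:,2]),4))
z=W[...,2]
rect(box(350,250,430,325)&(hsv[...,2]<70)&(z>.012)&(z<.03),"plate")
# plate restricted to wide part
pale=(hsv[...,1]<110)&(hsv[...,2]>130)
for n,b in (("block",(450,238,508,370)),("ball",(509,238,566,370))):
    rect(box(*b)&pale&(z>.006)&(z<.035),"lane "+n)
    rect(box(*b)&(z>.045)&(z<.07)&(np.abs(np.indices(z.shape)[0]/S-300)<30),"pot "+n)
rect(box(330,320,370,360)&(z>.06)&(z<.1),"cup"); rect(box(300,190,340,225)&(z>.04)&(z<.06),"dice")
m=box(565,335,625,440)&(z>.012)&(z<.1); rect(m,"mallet"); print("zmax",z[m].max())
# rack & punches
rk=box(200,235,360,335)
rect(rk&(z>.03),"rack all")
g=rk&(hsv[...,1]<60)&(z>.15)
n,l,st,ce=cv2.connectedComponentsWithStats(g.astype(np.uint8))
for i in range(1,n):
    if st[i,4]<40: continue
    P=W[l==i]; print("punch",st[i,4],np.round(ce[i]/S),P.min(0).round(3),P.max(0).round(3))
    # axis: fit line to top-lit ridge; slices by z
    for a in np.arange(.15,.24,.01):
        q=P[(P[:,2]>=a)&(P[:,2]<a+.01)]
        if len(q)>5: print("   ",round(a+.005,3),q.mean(0).round(4),len(q))
E
```

```text
plate 1502 [552.1  -9.5] [157.9 140.3] 0.08 z med 0.0198
lane block 1629 [ 508.5 -213.1] [282.6  92.5] 1.85 z med 0.0131
pot block 138 [ 506.  -217.9] [46.1 46.5] 1.51 z med 0.0651
lane ball 1670 [ 514.7 -343.2] [277.3  93.4] 2.15 z med 0.0138
pot ball 151 [ 520.2 -345.2] [47.8 46.6] 14.55 z med 0.0664
cup 134 [422.2  90.6] [82.2 76.3] 1.77 z med 0.0753
dice 187 [727.4 160.3] [51. 50.] 51.9 z med 0.0493
mallet 640 [ 318.6 -490.6] [232.2 110.3] 4.01 z med 0.0247
zmax 0.06954036731648075
rack all 3414 [514.4 149.5] [500.2 145.3] 74.66 z med 0.1106
punch 273 [226. 273.] [ 0.412 -0.082  0.15 ] [0.588 0.357 1.412]
    0.155 [0.5701 0.3177 0.1544] 25
    0.165 [0.5673 0.3185 0.1645] 19
    0.175 [0.5559 0.3219 0.1749] 39
    0.185 [0.5568 0.3287 0.1856] 40
    0.195 [0.5537 0.3291 0.1941] 33
    0.205 [0.5448 0.3325 0.2058] 18
    0.215 [0.5323 0.3391 0.2157] 75
    0.225 [0.5394 0.3371 0.2226] 22
punch 263 [266. 284.] [ 0.412 -0.082  0.15 ] [0.565 0.269 1.412]
    0.155 [0.5513 0.2324 0.155 ] 19
    0.165 [0.5468 0.2344 0.1659] 23
    0.175 [0.5347 0.2364 0.1757] 30
    0.185 [0.5344 0.2403 0.1859] 45
    0.195 [0.5338 0.2461 0.1939] 29
    0.205 [0.5192 0.2438 0.2056] 18
    0.215 [0.5099 0.2523 0.2153] 69
    0.225 [0.5165 0.2521 0.2221] 29
punch 253 [307. 295.] [0.472 0.135 0.151] [0.539 0.186 0.227]
    0.155 [0.5296 0.1485 0.156 ] 21
    0.165 [0.5247 0.1473 0.1656] 21
    0.175 [0.5147 0.1528 0.1765] 22
    0.185 [0.5125 0.1559 0.1857] 46
    0.195 [0.5138 0.1562 0.1929] 26
    0.205 [0.5003 0.1576 0.2047] 21
    0.215 [0.488  0.1659 0.2157] 72
    0.225 [0.494  0.1647 0.2226] 24
```

```bash
cat >> h.py <<'E'
from scipy.spatial.transform import Rotation as Ro
u=np.array([-.4094,.1050,.9063])            # punch axis in the rack
ry=np.array([.2485,.9687,0])                # rack y
def tool(z,y):
    z=np.array(z)/np.linalg.norm(z); y=np.array(y)-np.dot(y,z)*z; y/=np.linalg.norm(y)
    return Ro.from_matrix(np.stack([np.cross(y,z),y,z],1))
def togo(p,R):
    s=robot.sense(); q=np.array(s["eef_rot"]); d=(np.array(p)-s["tool_pos"])*1000
    r=(R*Ro.from_quat(q[[1,2,3,0]]).inv()).as_rotvec()
    print("t",round(float(s["time_s"]),2),"pos",np.round(s["tool_pos"],4),"w",round(float(s["width"]),4),"F",np.round(s["ft_force"],2),"q",np.round(s["joint_positions"],2))
    print("  go mm",d.round(1),"rot",r.round(3))
E
python3 - <<'E'
from h import *
import pickle
c=pickle.load(open("top.pkl","rb")); W=world(c); f=c["frame"]; hsv=cv2.cvtColor(f,cv2.COLOR_BGR2HSV); z=W[...,2]
g=((hsv[...,1]<60)&(z>.2)&(z<.24)); g[:150]=0; g[215:]=0; g[:,:125]=0; g[:,235:]=0
n,l,st,ce=cv2.connectedComponentsWithStats(g.astype(np.uint8))
C=[]
for i in range(1,n):
    if st[i,4]<40: continue
    P=W[l==i]; a=P@u; q=P[np.abs(a-np.percentile(a,90))<.003]
    # disc centre: min enclosing circle in the plane of the cap
    e=np.cross(ry,u); (cx,cy),r=cv2.minEnclosingCircle(np.stack([q@e,q@ry],1).astype(np.float32))
    cc=cx*e+cy*ry+np.median(q@u)*u; C.append(cc)
    print(len(q),"centre",cc.round(4),"mean",q.mean(0).round(4),"r",round(r,4),"foot",(cc-.126*u).round(4),"grasp TCP",(cc-.039*u).round(4))
C=np.array(C); d=C[0]-C[-1]; print("yaw",np.degrees(np.arctan2(-d[0],d[1])))
togo([.4995,.163,.184]+.1*u, tool(-u,ry))
E
```

```text
50 centre [0.533  0.3412 0.2193] mean [0.5315 0.3404 0.2188] r 0.0174 foot [0.5846 0.328  0.1051] grasp TCP [0.549  0.3371 0.1839]
49 centre [0.5098 0.2533 0.2196] mean [0.5084 0.2542 0.2191] r 0.0165 foot [0.5614 0.2401 0.1054] grasp TCP [0.5258 0.2492 0.1842]
52 centre [0.4871 0.1666 0.2192] mean [0.4866 0.1679 0.219 ] r 0.0169 foot [0.5386 0.1533 0.105 ] grasp TCP [0.503  0.1625 0.1838]
yaw -14.753612036541263
t 0.1 pos [ 0.2146 -0.5864  0.2303] w 0.0856 F [ 0.51 -0.57 -0.12] q [-0.96  0.39  0.01 -0.   -1.19 -0.26]
  go mm [244.  759.9  44.3] rot [ 0.02  -0.443 -0.592]
```

```bash
python3 -m jog '{"twist":[[0.001,-0.02,-0.027],[0.001,-0.02,-0.027],[0.001,-0.02,-0.027],[0.001,-0.02,-0.027],[0.001,-0.02,-0.027],[0.001,-0.02,-0.027],[0.001,-0.02,-0.027],[0.001,-0.02,-0.027],[0.001,-0.02,-0.027],[0.001,-0.02,-0.027],[0.001,-0.02,-0.027]],"linear":[[11,34,15],[11,34,15],[11,34,10],[11,34,0],[11,34,0],[11,34,0],[11,34,0],[11,34,0],[11,34,0],[11,34,0],[11,34,0]],"jaw":[0,0,0,0,0,0,0,0,0,0,0]}' 80
python3 -c "
from h import *
togo([.462,.173,.275], tool(-u,ry))"
```

```text
time_s: 1.02
tool_pos: [0.3349, -0.2007, 0.2618]
eef_rot: [0.112, -0.012, 0.994, -0.005]
ft_force: [1.4, 1.2, -0.8]
width: 0.0856
t 1.02 pos [ 0.3349 -0.2007  0.2618] w 0.0856 F [ 1.36  1.2  -0.76] q [-0.14 -0.17 -0.56 -0.03 -0.96 -1.39]
  go mm [127.1 373.7  13.2] rot [-0.012 -0.213 -0.271]
```

```bash
python3 -m jog '{"twist":[[-0.001,-0.02,-0.025],[-0.001,-0.02,-0.025],[-0.001,-0.02,-0.025],[-0.001,-0.02,-0.025],[-0.001,-0.02,-0.025],[-0.001,-0.02,-0.025],[-0.001,-0.02,-0.025],[-0.001,-0.02,-0.025],[-0.001,-0.02,-0.025],[-0.001,-0.02,-0.025],[0,-0.01,-0.02],[0,0,0]],"linear":[[12,34,1],[12,34,1],[12,34,1],[12,34,1],[12,34,1],[12,34,1],[12,34,1],[12,34,1],[12,34,1],[12,34,1],[8,24,1],[0,0,0]],"jaw":[0,0,0,0,0,0,0,0,0,0,0,0]}'
python3 -c "
from h import *
togo([.462,.173,.275], tool(-u,ry))"
```

```text
time_s: 2.02
tool_pos: [0.458, 0.1795, 0.2735]
eef_rot: [0.221, 0.117, 0.968, -0.022]
ft_force: [0.2, -0.3, 0.4]
width: 0.0854
t 2.02 pos [0.458  0.1795 0.2735] w 0.0854 F [ 0.18 -0.28  0.39] q [ 0.91 -0.04 -0.68  0.57 -0.81 -3.1 ]
  go mm [ 4.  -6.5  1.5] rot [-0.005  0.014 -0.013]
```

Joint 6 is near its limit here, so I'll turn half way round about the tool axis. The grasp is the same.

```bash
R='{"twist":[[-0.05,0.013,0.112],[-0.05,0.013,0.112],[-0.05,0.013,0.112],[-0.05,0.013,0.112],[-0.05,0.013,0.112],[-0.05,0.013,0.112],[-0.05,0.013,0.112],[-0.05,0.013,0.112],[-0.05,0.013,0.112],[-0.05,0.013,0.112],[-0.05,0.013,0.112],[-0.05,0.013,0.112]],"linear":[[0,0,0],[0,0,0],[0,0,0],[0,0,0],[0,0,0],[0,0,0],[0,0,0],[0,0,0],[0,0,0],[0,0,0],[0,0,0],[0,0,0]],"jaw":[0,0,0,0,0,0,0,0,0,0,0,0]}' 
python3 -m jog '{"twist":[[-0.05,0.013,0.112],[-0.05,0.013,0.112],[-0.05,0.013,0.112],[-0.05,0.013,0.112],[-0.05,0.013,0.112],[-0.05,0.013,0.112],[-0.05,0.013,0.112],[-0.05,0.013,0.112],[-0.05,0.013,0.112],[-0.05,0.013,0.112],[-0.05,0.013,0.112],[-0.05,0.013,0.112]],"linear":[[0,0,0],[0,0,0],[0,0,0],[0,0,0],[0,0,0],[0,0,0],[0,0,0],[0,0,0],[0,0,0],[0,0,0],[0,0,0],[0,0,0]],"jaw":[0,0,0,0,0,0,0,0,0,0,0,0]}' 
python3 -c "
from h import *
togo([.462,.173,.275], tool(-u,-ry))"
```

```text
time_s: 3.02
tool_pos: [0.4535, 0.1737, 0.2673]
eef_rot: [0.134, -0.574, 0.792, -0.159]
ft_force: [0.3, 0.2, -0.3]
width: 0.0853
t 3.02 pos [0.4535 0.1737 0.2673] w 0.0853 F [ 0.32  0.25 -0.31] q [ 0.9  -0.03 -0.67  0.53 -0.83 -1.56]
  go mm [ 8.5 -0.7  7.7] rot [-0.663  0.153  1.488]
```

```bash
python3 -m jog '{"twist":[[-0.05,0.012,0.114],[-0.05,0.012,0.114],[-0.05,0.012,0.114],[-0.05,0.012,0.114],[-0.05,0.012,0.114],[-0.05,0.012,0.114],[-0.05,0.012,0.114],[-0.05,0.012,0.114],[-0.05,0.012,0.114],[-0.05,0.012,0.114],[-0.05,0.012,0.114],[-0.05,0.012,0.114]],"linear":[[1,0,1],[1,0,1],[1,0,1],[1,0,1],[1,0,1],[1,0,1],[1,0,1],[1,0,1],[1,0,1],[1,0,1],[1,0,1],[1,0,1]],"jaw":[0,0,0,0,0,0,0,0,0,0,0,0]}' 
python3 -c "
from h import *
togo([.462,.173,.275], tool(-u,-ry))"
```

```text
time_s: 4.02
tool_pos: [0.461, 0.1635, 0.2752]
eef_rot: [0.017, 0.959, -0.189, 0.211]
ft_force: [0.5, 0.5, 0.7]
width: 0.0855
t 4.02 pos [0.461  0.1635 0.2752] w 0.0855 F [0.52 0.47 0.66] q [ 0.88 -0.04 -0.65  0.53 -0.84 -0.03]
  go mm [ 1.   9.5 -0.2] rot [-0.048  0.002  0.128]
```

```bash
python3 -m jog '{"twist":[[-0.048,0.002,0.12],[0,0,0.008],[0,0,0],[0,0,0],[0,0,0],[0,0,0],[0,0,0]],"linear":[[1,9.5,0],[0,0,0],[6,-1.6,-14],[6,-1.6,-14],[6,-1.6,-14],[6,-1.6,-14],[0,0,0]],"jaw":[0,0,0,0,0,0,0]}' 
python3 -c "
from h import *
togo([.503,.1625,.184], tool(-u,-ry))
c=cap('wrist'); cv2.imwrite('pics/w1.png',c['frame'])"
```

```text
time_s: 4.6
tool_pos: [0.4847, 0.162, 0.2172]
eef_rot: [0.025, 0.968, -0.132, 0.214]
ft_force: [-0.3, -0.7, -0.4]
width: 0.0854
t 4.6 pos [0.4847 0.162  0.2172] w 0.0854 F [-0.32 -0.7  -0.42] q [ 0.8   0.05 -0.75  0.65 -0.65 -0.01]
  go mm [ 18.3   0.5 -33.2] rot [-0.009 -0.001  0.019]
```

View pics/w1.png

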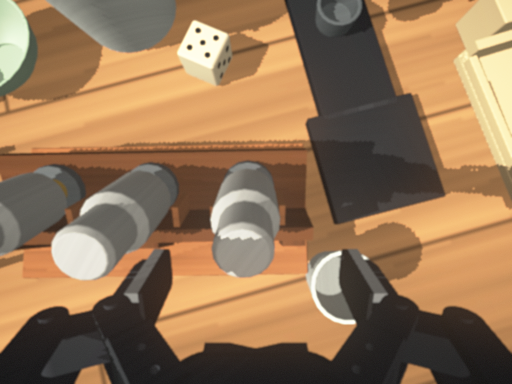

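The grip (245,250) sits between the fingers, and both the neighbouring punch and the cup are clear. Finish the descent and close.

```bash
python3 -m jog '{"twist":[[-0.009,0,0.018],[0,0,0],[0,0,0],[0,0,0]],"linear":[[6.5,0,-12],[6.5,0,-12],[5.5,0.5,-9.5],[0,0,0]],"jaw":[0,0,0,0]}' 80
python3 -c "
from h import *
togo([.503,.1625,.184], tool(-u,-ry))"
python3 -m jog '{"twist":[[0,0,0],[0,0,0],[0,0,0],[0,0,0],[0,0,0],[0,0,0]],"linear":[[0,0,0],[0,0,0],[0,0,0],[0,0,0],[0,0,0],[0,0,0]],"jaw":[255,255,255,255,255,255]}' 80
```

```text
time_s: 4.98
tool_pos: [0.5048, 0.1633, 0.1888]
eef_rot: [0.023, 0.968, -0.126, 0.218]
ft_force: [0.4, 0.4, -0.4]
width: 0.085
t 4.98 pos [0.5048 0.1633 0.1888] w 0.085 F [ 0.37  0.44 -0.35] q [ 0.74  0.11 -0.79  0.76 -0.54 -0.07]
  go mm [-1.8 -0.8 -4.8] rot [-0.008  0.007  0.006]
time_s: 5.48
tool_pos: [0.5049, 0.164, 0.1938]
eef_rot: [0.021, 0.967, -0.128, 0.22]
ft_force: [0.1, -0.1, -2.1]
width: 0.0338
```

The arm crept up about 5 mm while the jaws closed. I'll open and grip deeper.

```bash
python3 -m jog '{"twist":[[0,0,0],[0,0,0],[0,0,0],[0,0,0]],"linear":[[0,0,0],[0,0,0],[2,-0.7,-7],[2,-0.7,-7]],"jaw":[70,70,70,70]}' 80
python3 -m jog '{"twist":[[0,0,0],[0,0,0],[0,0,0],[0,0,0]],"linear":[[0,0,-1],[0,0,-1],[0,0,-1],[0,0,0]],"jaw":[255,255,255,255]}' 80
python3 -c "
from h import *
togo([.503,.1625,.184], tool(-u,-ry))"
```

```text
time_s: 5.82
tool_pos: [0.5097, 0.1644, 0.1821]
eef_rot: [0.019, 0.967, -0.127, 0.222]
ft_force: [-0.1, -0.4, -0.2]
width: 0.0619
time_s: 6.15
tool_pos: [0.5099, 0.1632, 0.1793]
eef_rot: [0.02, 0.966, -0.128, 0.222]
ft_force: [-3.2, -0.1, 2.6]
width: 0.0341
t 6.15 pos [0.5099 0.1632 0.1793] w 0.0341 F [-3.23 -0.14  2.64] q [ 0.72  0.13 -0.82  0.84 -0.49 -0.13]
  go mm [-6.9 -0.7  4.7] rot [-0.014  0.018  0.008]
```

```bash
python3 -m jog '{"twist":[[0,0,0],[0,0,0],[0,0,0],[0,0,0],[0,0,0],[0,0,0],[0,0,0]],"linear":[[-2.7,0.7,6],[-5,1.2,11],[-5,1.2,11],[-5,1.2,11],[-5,1.2,11],[-5,1.2,11],[0,0,15]],"jaw":[255,255,255,255,255,255,255]}'
python3 -c "
from h import *
togo([.54,-.01,.16], tool([0,0,-1],-ry))"
```

```text
time_s: 6.73
tool_pos: [0.4789, 0.1692, 0.2533]
eef_rot: [0.021, 0.967, -0.128, 0.218]
ft_force: [0.1, -0.6, -1.8]
width: 0.0344
t 6.73 pos [0.4789 0.1692 0.2533] w 0.0344 F [ 0.13 -0.64 -1.76] q [ 0.84  0.01 -0.69  0.59 -0.74  0.05]
  go mm [  61.1 -179.2  -93.3] rot [0.098 0.43  0.011]
```

```bash
python3 -m jog '{"twist":[[0,0,0],[0.01,0.046,0.001],[0.01,0.046,0.001],[0.01,0.046,0.001],[0.01,0.046,0.001],[0.01,0.046,0.001],[0.01,0.046,0.001],[0.01,0.046,0.001],[0.01,0.046,0.001],[0.01,0.046,0.001],[0,0,0]],"linear":[[0,-6,16],[6,-18,6],[7,-22,0],[7,-22,0],[7,-22,0],[7,-22,-6],[7,-22,-18],[7,-20,-20],[7,-16,-20],[3,-8,-18],[0,0,0]],"jaw":[255,255,255,255,255,255,255,255,255,255,255]}'
python3 -c "
from h import *
togo([.54,-.01,.115], tool([0,0,-1],-ry))"
```

```text
time_s: 7.65
tool_pos: [0.5366, -0.0094, 0.1922]
eef_rot: [-0.011, 0.993, -0.121, 0.001]
ft_force: [-0.5, 0.5, -1.9]
width: 0.0342
t 7.65 pos [ 0.5366 -0.0094  0.1922] w 0.0342 F [-0.54  0.52 -1.9 ] q [ 0.27  0.27 -0.26 -0.02 -1.03  1.07]
  go mm [  3.4  -0.6 -77.2] rot [-0.022  0.005 -0.008]
```

```bash
python3 -m jog '{"twist":[[-0.02,0.005,-0.008],[0,0,0],[0,0,0],[0,0,0],[0,0,0],[0,0,0]],"linear":[[3,0,-13],[0,0,-16],[0,0,-16],[0,0,-16],[0,0,-12],[0,0,0]],"jaw":[255,255,255,255,255,255]}'
python3 -c "
from h import *
togo([.54,-.01,.1], tool([0,0,-1],-ry))
c=cap('side'); cv2.imwrite('pics/s1.png',cv2.resize(c['frame'][60:280,180:420],None,fx=2.5,fy=2.5))"
```

```text
time_s: 8.15
tool_pos: [0.54, -0.0078, 0.1158]
eef_rot: [-0.002, 0.992, -0.127, 0.002]
ft_force: [-1.2, -0.4, -2.0]
width: 0.0342
t 8.15 pos [ 0.54   -0.0078  0.1158] w 0.0342 F [-1.19 -0.38 -2.  ] q [ 0.28  0.36 -0.36 -0.   -0.85  1.03]
  go mm [  0.   -2.2 -15.8] rot [-0.004  0.004  0.003]
```

View pics/s1.png

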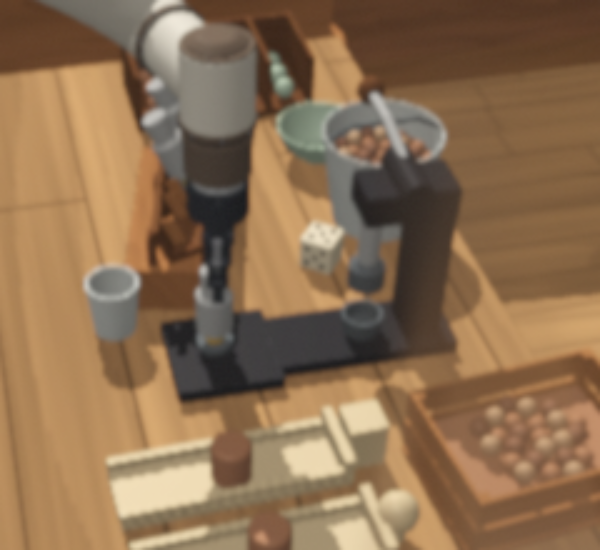

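The punch hangs upright at about (213,320), over the plate. Press in small steps and read the force.

```bash
Q(){ grep -E "tool_pos|force"; }
python3 -m jog '{"twist":[[0,0,0],[0,0,0],[0,0,0]],"linear":[[0,-1,-5],[0,0,-4],[0,0,0]],"jaw":[255,255,255]}'|Q
python3 -m jog '{"twist":[[0,0,0],[0,0,0]],"linear":[[0,0,-3],[0,0,-2]],"jaw":[255,255]}'|Q
python3 -m jog '{"twist":[[0,0,0],[0,0,0]],"linear":[[0,0,-3],[0,0,-2]],"jaw":[255,255]}'|Q
python3 -m jog '{"twist":[[0,0,0],[0,0,0]],"linear":[[0,0,-3],[0,0,-2]],"jaw":[255,255]}'|Q
```

```text
tool_pos: [0.5423, -0.0074, 0.1103]
ft_force: [0.5, 0.4, -1.7]
tool_pos: [0.5434, -0.0071, 0.1068]
ft_force: [-2.2, -0.4, 2.2]
tool_pos: [0.5435, -0.0072, 0.1031]
ft_force: [-1.6, 0.3, 3.5]
tool_pos: [0.5436, -0.0071, 0.0989]
ft_force: [-2.1, 0.8, 5.6]
```

```bash
Q(){ grep -E "tool_pos|force"; }
python3 -m jog '{"twist":[[0,0,0],[0,0,0]],"linear":[[0,0,-3],[0,0,-2]],"jaw":[255,255]}'|Q
python3 -m jog '{"twist":[[0,0,0],[0,0,0]],"linear":[[0,0,-2],[0,0,0]],"jaw":[255,255]}'|Q
python3 -m jog '{"twist":[[0,0,0],[0,0,0]],"linear":[[0,0,0],[0,0,0]],"jaw":[255,255]}'|Q
python3 -c "
from h import *
togo([.59,-.2105,.25], tool([0,0,-1],[0.03,-1,0]));togo([.59,-.3405,.25], tool([0,0,-1],[0.03,-1,0]))
c=cap('wrist'); cv2.imwrite('pics/w2.png',c['frame'])"
```

```text
tool_pos: [0.5437, -0.0071, 0.0946]
ft_force: [-1.8, 1.2, 5.7]
tool_pos: [0.5437, -0.0071, 0.093]
ft_force: [-2.4, 1.1, 5.9]
tool_pos: [0.5437, -0.0071, 0.0938]
ft_force: [-3.2, 1.2, 5.6]
t 9.45 pos [ 0.5437 -0.0071  0.0938] w 0.0343 F [-3.17  1.17  5.56] q [ 0.29  0.38 -0.39  0.   -0.78  1.03]
  go mm [  46.3 -203.4  156.2] rot [-0.006  0.016  0.279]
t 9.45 pos [ 0.5437 -0.0071  0.0938] w 0.0343 F [-3.17  1.17  5.56] q [ 0.29  0.38 -0.39  0.   -0.78  1.03]
  go mm [  46.3 -333.4  156.2] rot [-0.006  0.016  0.279]
```

The slope is about 0.29 N/mm, with about 7.5 N net at 14 mm, so this punch is soft. It goes to the far place in the ball lane. Contact was at TCP z ≈ 0.108, so the floor should be met at about 0.100.

```bash
python3 -m jog '{"twist":[[0,0,0],[0,0,0],[0,0,0],[0,0,0.03],[0,0,0.03],[0,0,0.03],[0,0,0.03],[0,0,0.03],[0,0,0.03],[0,0,0.03],[0,0,0.03],[0,0,0.03]],"linear":[[0,0,15],[0,0,35],[0,0,35],[4,-25,20],[5,-37,0],[5,-37,0],[5,-37,0],[5,-37,0],[5,-37,0],[5,-37,0],[5,-37,0],[5,-30,0]],"jaw":[255,255,255,255,255,255,255,255,255,255,255,255]}'
python3 -c "
from h import *
togo([.592,-.3405,.13], tool([0,0,-1],[0.03,-1,0]))"
```

```text
time_s: 10.5
tool_pos: [0.5924, -0.3286, 0.1969]
eef_rot: [-0.006, 1.0, 0.023, 0.014]
ft_force: [0.8, 0.3, -1.8]
width: 0.0347
t 10.5 pos [ 0.5924 -0.3286  0.1969] w 0.0347 F [ 0.77  0.35 -1.77] q [-0.28  0.49  0.09 -0.02 -1.15  1.9 ]
  go mm [ -0.4 -11.9 -66.9] rot [-0.012  0.028 -0.016]
```

```bash
python3 -m jog '{"twist":[[-0.012,0.028,-0.016],[0,0,0],[0,0,0],[0,0,0],[0,0,0],[0,0,0],[0,0,0]],"linear":[[0,-12,-5],[0,0,-16],[0,0,-17],[0,0,-17],[0,0,-15],[0,0,-12],[0,0,0]],"jaw":[255,255,255,255,255,255,255]}'
python3 -c "
from h import *
togo([.592,-.3405,.1], tool([0,0,-1],[0.03,-1,0]))"
```

```text
time_s: 11.08
tool_pos: [0.5943, -0.3534, 0.1028]
eef_rot: [0.002, 1.0, 0.008, 0.003]
ft_force: [-0.1, 2.3, 5.3]
width: 0.0341
t 11.08 pos [ 0.5943 -0.3534  0.1028] w 0.0341 F [-0.06  2.33  5.3 ] q [-0.3   0.59  0.02  0.   -0.99  1.89]
  go mm [-2.3 12.9 -2.8] rot [0.003 0.006 0.013]
```

It overshot in y and is on the rail. Lift, shift by +13 mm and try again.

```bash
python3 -m jog '{"twist":[[0,0,0],[0,0,0],[0,0,0],[0,0,0]],"linear":[[0,1,15],[0,2,12],[-2,10,0],[0,0,0]],"jaw":[255,255,255,255]}'
python3 -c "
from h import *
togo([.592,-.3405,.1], tool([0,0,-1],[0.03,-1,0]))
c=cap('side'); cv2.imwrite('pics/s2.png',cv2.resize(c['frame'][140:330,190:380],None,fx=3,fy=3))"
```

```text
time_s: 11.42
tool_pos: [0.5935, -0.3405, 0.1294]
eef_rot: [0.002, 1.0, 0.008, 0.004]
ft_force: [-0.0, 0.6, -1.9]
width: 0.0341
t 11.42 pos [ 0.5935 -0.3405  0.1294] w 0.0341 F [-0.03  0.55 -1.9 ] q [-0.28  0.56  0.03  0.   -1.03  1.87]
  go mm [ -1.5   0.  -29.4] rot [0.004 0.007 0.014]
```

View pics/s2.png

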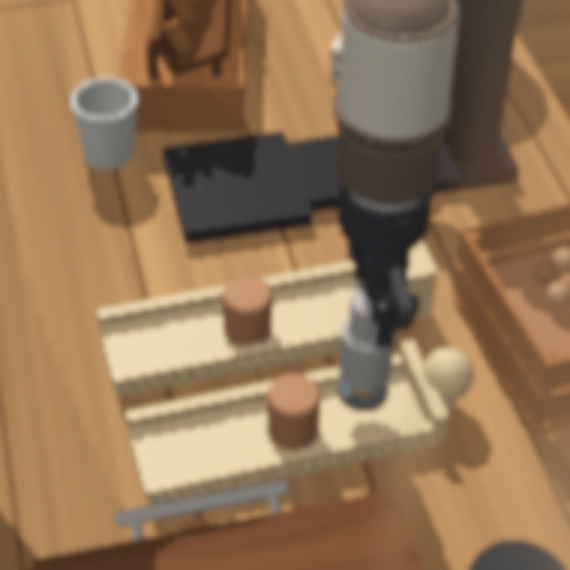

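It is upright and in line with the ball lane, at (362,375).

```bash
Q(){ grep -E "tool_pos|force"; }
python3 -m jog '{"twist":[[0,0,0],[0,0,0],[0,0,0],[0,0,0]],"linear":[[0,0,-10],[0,0,-10],[0,0,-6],[0,0,0]],"jaw":[255,255,255,255]}'|Q
python3 -m jog '{"twist":[[0,0,0],[0,0,0]],"linear":[[0,0,-1.5],[0,0,-1]],"jaw":[255,255]}'|Q
```

```text
tool_pos: [0.5925, -0.3401, 0.0997]
ft_force: [0.2, 0.0, -1.6]
tool_pos: [0.5927, -0.3403, 0.0966]
ft_force: [-0.4, 1.0, 2.6]
```

```bash

python3 -m jog '{"twist":[[0,0,0],[0,0,0],[0,0,0],[0,0,0],[0,0,0],[0,0,0]],"linear":[[0,0,1],[0,0,0],[0,0,0],[0,0,0],[0,0,0],[0,0,0]],"jaw":[255,130,90,60,0,0]}'
python3 -m jog '{"twist":[[0,0,0],[0,0,0],[0,0,0],[0,0,0],[0,0,0],[0,0,0]],"linear":[[0,0,6],[0,0,15],[0,0,25],[0,0,35],[0,0,40],[0,0,40]],"jaw":[0,0,0,0,0,0]}'
python3 -c "
from h import *
q=np.array([.526,.249,.184])+.1*u
togo(q, tool(-u,-ry))
c=cap('top'); W=world(c); z=W[...,2]
m=(abs(W[...,0]-.595)<.06)&(abs(W[...,1]+.34)<.05)&(z>.125)&(z<.15); print('cap',m.sum(),np.median(W[m],0).round(4),z[m].std().round(4))"
```

```text
time_s: 12.47
tool_pos: [0.5939, -0.3413, 0.0997]
eef_rot: [0.003, 1.0, 0.008, 0.004]
ft_force: [-0.5, -0.5, -0.3]
width: 0.0847
time_s: 12.97
tool_pos: [0.5867, -0.3384, 0.2549]
eef_rot: [-0.002, 1.0, 0.008, -0.008]
ft_force: [-0.1, -0.4, 0.4]
width: 0.0852
t 12.97 pos [ 0.5867 -0.3384  0.2549] w 0.0852 F [-0.08 -0.42  0.42] q [-0.29  0.47  0.2   0.   -1.32  1.87]
  go mm [-101.6  597.9   19.7] rot [-0.058 -0.449 -0.263]
cap 85 [ 0.5852 -0.3392  0.1376] 0.0038
```

The punch is released and standing, with its cap at z 0.1376. On to the middle punch.

```bash
python3 -m jog '{"twist":[[-0.003,-0.026,-0.015],[-0.003,-0.026,-0.015],[-0.003,-0.026,-0.015],[-0.003,-0.026,-0.015],[-0.003,-0.026,-0.015],[-0.003,-0.026,-0.015],[-0.003,-0.026,-0.015],[-0.003,-0.026,-0.015],[-0.003,-0.026,-0.015],[-0.003,-0.026,-0.015],[-0.003,-0.026,-0.015],[-0.003,-0.026,-0.015]],"linear":[[-6,33,10],[-6,36,10],[-6,36,5],[-6,36,0],[-6,36,0],[-6,36,0],[-6,36,0],[-6,36,0],[-6,36,0],[-6,36,0],[-6,36,0],[-6,36,0]],"jaw":[0,0,0,0,0,0,0,0,0,0,0,0]}' 80
python3 -c "
from h import *
q=np.array([.526,.249,.184])+.1*u
togo(q, tool(-u,-ry))"
```

```text
time_s: 14.02
tool_pos: [0.5166, 0.0967, 0.305]
eef_rot: [0.02, 0.98, -0.093, 0.177]
ft_force: [-0.4, 0.3, -0.2]
width: 0.0857
t 14.02 pos [0.5166 0.0967 0.305 ] w 0.0857 F [-0.35  0.25 -0.16] q [ 0.63  0.01 -0.46  0.34 -0.89  0.56]
  go mm [-31.5 162.8 -30.4] rot [-0.011 -0.079 -0.061]
```

```bash
python3 -m jog '{"twist":[[-0.002,-0.016,-0.012],[-0.002,-0.016,-0.012],[-0.002,-0.016,-0.012],[-0.002,-0.016,-0.012],[-0.002,-0.015,-0.012],[0,0,0],[0,0,0]],"linear":[[-6,34,-5],[-6,34,-5],[-6,34,-5],[-6,30,-5],[-5,18,-5],[-2,5,-4],[0,0,0]],"jaw":[0,0,0,0,0,0,0]}' 80
python3 -c "
from h import *
q=np.array([.526,.249,.184])+.1*u
togo(q, tool(-u,-ry))"
```

```text
time_s: 14.6
tool_pos: [0.4801, 0.266, 0.2801]
eef_rot: [0.021, 0.968, -0.117, 0.222]
ft_force: [0.3, -0.5, 0.1]
width: 0.0854
t 14.6 pos [0.4801 0.266  0.2801] w 0.0854 F [ 0.31 -0.53  0.13] q [ 0.99  0.08 -0.54  0.56 -0.86 -0.02]
  go mm [ 5.  -6.5 -5.5] rot [-0.008  0.016 -0.012]
```

```bash
python3 -m jog '{"twist":[[-0.008,0.016,-0.012],[0,0,0],[0,0,0],[0,0,0],[0,0,0],[0,0,0],[0,0,0]],"linear":[[5,-6,-6],[0,0,0],[6,-1.6,-14],[6,-1.6,-14],[6,-1.6,-14],[6,-1.6,-14],[0,0,0]],"jaw":[0,0,0,0,0,0,0]}' 
python3 -c "
from h import *
togo([.526,.249,.184], tool(-u,-ry))"
```

```text
time_s: 15.18
tool_pos: [0.5137, 0.2467, 0.22]
eef_rot: [0.025, 0.968, -0.128, 0.215]
ft_force: [-0.3, 0.1, -0.6]
width: 0.0857
t 15.18 pos [0.5137 0.2467 0.22  ] w 0.0857 F [-0.26  0.14 -0.64] q [ 0.89  0.17 -0.61  0.63 -0.71 -0.05]
  go mm [ 12.3   2.3 -36. ] rot [-0.007  0.002  0.011]
```

```bash
python3 -m jog '{"twist":[[-0.007,0,0.011],[0,0,0],[0,0,0],[0,0,0]],"linear":[[4,1,-13],[4,1,-13],[4,0,-12],[0,0,-3]],"jaw":[0,0,0,0]}' 80
python3 -m jog '{"twist":[[0,0,0],[0,0,0],[0,0,0],[0,0,0],[0,0,0],[0,0,0]],"linear":[[0,0,-1],[0,0,-1],[0,0,-1],[0,0,-1],[0,0,-0.5],[0,0,0]],"jaw":[255,255,255,255,255,255]}' 80
python3 -c "
from h import *
togo([.526,.249,.184], tool(-u,-ry))"
```

```text
time_s: 15.52
tool_pos: [0.5296, 0.2452, 0.1828]
eef_rot: [0.025, 0.967, -0.127, 0.218]
ft_force: [-0.4, 0.0, -0.0]
width: 0.0853
time_s: 16.02
tool_pos: [0.5315, 0.2456, 0.184]
eef_rot: [0.022, 0.967, -0.128, 0.221]
ft_force: [-2.2, 0.1, 1.8]
width: 0.0342
t 16.02 pos [0.5315 0.2456 0.184 ] w 0.0342 F [-2.17  0.09  1.78] q [ 0.84  0.22 -0.66  0.75 -0.59 -0.14]
  go mm [-5.5  3.4 -0. ] rot [-0.01   0.014  0.009]
```

Gripped. Extract, stand it upright and carry it to the press.

```bash
python3 -m jog '{"twist":[[0,0,0],[0,0,0],[0,0,0],[0,0,0],[0,0,0],[0,0,0],[0,0,0],[0,0,0],[0,0,0]],"linear":[[-2.7,0.7,6],[-5,1.2,11],[-5,1.2,11],[-5,1.2,11],[-5,1.2,11],[-5,1.2,11],[-5,0,14],[-3,0,20],[0,0,20]],"jaw":[255,255,255,255,255,255,255,255,255]}'
python3 -c "
from h import *
togo([.54,-.01,.13], tool([0,0,-1],-ry))"
```

```text
time_s: 16.77
tool_pos: [0.4881, 0.2487, 0.2951]
eef_rot: [0.029, 0.968, -0.127, 0.212]
ft_force: [0.4, 0.9, -2.9]
width: 0.0345
t 16.77 pos [0.4881 0.2487 0.2951] w 0.0345 F [ 0.39  0.93 -2.86] q [ 0.96  0.08 -0.49  0.52 -0.92  0.05]
  go mm [  51.9 -258.7 -165.1] rot [0.111 0.417 0.01 ]
```

```bash
python3 -m jog '{"twist":[[0.011,0.042,0.001],[0.011,0.042,0.001],[0.011,0.042,0.001],[0.011,0.042,0.001],[0.011,0.042,0.001],[0.011,0.042,0.001],[0.011,0.042,0.001],[0.011,0.042,0.001],[0.011,0.042,0.001],[0.008,0.03,0.001],[0,0,0],[0,0,0]],"linear":[[5,-22,10],[5,-28,0],[5,-28,0],[5,-28,0],[5,-28,0],[5,-28,-6],[5,-28,-15],[5,-25,-25],[5,-20,-28],[5,-12,-28],[2,0,-25],[0,0,-14]],"jaw":[255,255,255,255,255,255,255,255,255,255,255,255]}'
python3 -c "
from h import *
togo([.54,-.01,.115], tool([0,0,-1],-ry))"
```

```text
time_s: 17.77
tool_pos: [0.5326, -0.0036, 0.1654]
eef_rot: [-0.013, 0.993, -0.12, -0.007]
ft_force: [-0.6, 0.2, -2.1]
width: 0.0344
t 17.77 pos [ 0.5326 -0.0036  0.1654] w 0.0344 F [-0.56  0.23 -2.11] q [ 0.28  0.29 -0.29 -0.03 -0.99  1.07]
  go mm [  7.4  -6.4 -50.4] rot [-0.027 -0.011 -0.011]
```

```bash
Q(){ grep -E "tool_pos|force"; }
python3 -m jog '{"twist":[[-0.027,-0.011,-0.011],[0,0,0],[0,0,0],[0,0,0],[0,0,0]],"linear":[[5,-4,-14],[0,0,-15],[0,0,-13],[0,0,-5],[0,0,0]],"jaw":[255,255,255,255,255]}'|Q
python3 -m jog '{"twist":[[0,0,0],[0,0,0]],"linear":[[0,0,-3],[0,0,-2]],"jaw":[255,255]}'|Q
python3 -m jog '{"twist":[[0,0,0],[0,0,0]],"linear":[[0,0,-3],[0,0,-2]],"jaw":[255,255]}'|Q
python3 -m jog '{"twist":[[0,0,0],[0,0,0]],"linear":[[0,0,-3],[0,0,-2]],"jaw":[255,255]}'|Q
python3 -m jog '{"twist":[[0,0,0],[0,0,0]],"linear":[[0,0,-3],[0,0,-2]],"jaw":[255,255]}'|Q
```

```text
tool_pos: [0.531, -0.0084, 0.1091]
ft_force: [0.3, 0.5, -1.8]
tool_pos: [0.5313, -0.0082, 0.1054]
ft_force: [-1.7, -0.6, 1.8]
tool_pos: [0.5313, -0.0082, 0.1025]
ft_force: [-2.1, 0.5, 3.6]
tool_pos: [0.5312, -0.0082, 0.0989]
ft_force: [-2.4, -0.1, 5.4]
tool_pos: [0.531, -0.0082, 0.0948]
ft_force: [-4.1, -0.7, 5.3]
```

Soft again: about 7.2 N net at 11 mm. Press slightly further and hold, then carry it to the near place of the ball lane.

```bash
Q(){ grep -E "tool_pos|force"; }
python3 -m jog '{"twist":[[0,0,0],[0,0,0],[0,0,0]],"linear":[[0,0,-2],[0,0,0],[0,0,0]],"jaw":[255,255,255]}'|Q
python3 -m jog '{"twist":[[0,0,0],[0,0,0],[0,0,0],[0,0,0.03],[0,0,0.03],[0,0,0.03],[0,0,0.03],[0,0,0.03],[0,0,0.03],[0,0,0.03],[0,0,0.03],[0,0,0.02]],"linear":[[0,0,15],[0,0,35],[0,0,35],[-6,-25,22],[-12,-37,5],[-12,-37,0],[-12,-37,0],[-12,-37,0],[-12,-37,0],[-12,-37,0],[-12,-37,0],[-10,-25,0]],"jaw":[255,255,255,255,255,255,255,255,255,255,255,255]}'
python3 -c "
from h import *
togo([.43,-.346,.13], tool([0,0,-1],[0.03,-1,0]))"
```

```text
tool_pos: [0.531, -0.0082, 0.0939]
ft_force: [-2.9, -0.3, 6.0]
time_s: 20.1
tool_pos: [0.4377, -0.322, 0.2069]
eef_rot: [-0.001, 1.0, 0.017, 0.007]
ft_force: [1.1, 0.6, -1.8]
width: 0.0345
t 20.1 pos [ 0.4377 -0.322   0.2069] w 0.0345 F [ 1.06  0.58 -1.77] q [-0.34  0.26 -0.23 -0.01 -1.06  1.95]
  go mm [ -7.7 -24.  -76.9] rot [-0.002  0.014 -0.004]
```

```bash
python3 -m jog '{"twist":[[0,0.014,0],[0,0,0],[0,0,0],[0,0,0],[0,0,0],[0,0,0]],"linear":[[-5,-14,0],[0,0,-10],[0,0,-17],[0,0,-17],[0,0,-12],[0,0,0]],"jaw":[255,255,255,255,255,255]}'
python3 -c "
from h import *
togo([.43,-.346,.11], tool([0,0,-1],[0.03,-1,0]))"
```

```text
time_s: 20.6
tool_pos: [0.4323, -0.3448, 0.1446]
eef_rot: [-0.0, 1.0, 0.01, 0.005]
ft_force: [-0.0, 0.4, -2.4]
width: 0.0344
t 20.6 pos [ 0.4323 -0.3448  0.1446] w 0.0344 F [-0.01  0.45 -2.36] q [-0.38  0.34 -0.3  -0.01 -0.93  1.98]
  go mm [ -2.3  -1.2 -34.6] rot [-0.001  0.01   0.01 ]
```

```bash
Q(){ grep -E "tool_pos|force"; }
python3 -m jog '{"twist":[[0,0,0],[0,0,0],[0,0,0],[0,0,0],[0,0,0]],"linear":[[0,-1,-12],[0,0,-12],[0,0,-12],[0,0,-5],[0,0,0]],"jaw":[255,255,255,255,255]}'|Q
python3 -m jog '{"twist":[[0,0,0],[0,0,0]],"linear":[[0,0,-2],[0,0,-1]],"jaw":[255,255]}'|Q
```

```text
tool_pos: [0.4355, -0.3467, 0.1019]
ft_force: [0.2, 0.2, -2.0]
tool_pos: [0.4367, -0.3471, 0.1001]
ft_force: [-1.2, 2.1, 2.8]
```

```bash

python3 -m jog '{"twist":[[0,0,0],[0,0,0],[0,0,0],[0,0,0],[0,0,0],[0,0,0]],"linear":[[0,0,1],[0,0,0],[0,0,0],[0,0,0],[0,0,0],[0,0,0]],"jaw":[255,130,90,60,0,0]}'
python3 -m jog '{"twist":[[0,0,0],[0,0,0],[0,0,0],[0,0,0],[0,0,0],[0,0,0]],"linear":[[0,0,6],[0,0,15],[0,0,25],[0,0,35],[0,0,40],[0,0,40]],"jaw":[0,0,0,0,0,0]}'
python3 -c "
from h import *
q=np.array([.549,.337,.184])+.1*u
togo(q, tool(-u,-ry))
c=cap('top'); W=world(c); z=W[...,2]
for x in (.595,.435):
  m=(abs(W[...,0]-x)<.05)&(abs(W[...,1]+.344)<.04)&(z>.125)&(z<.15); print('cap',m.sum(),np.median(W[m],0).round(4),z[m].std().round(4))"
```

```text
time_s: 21.68
tool_pos: [0.44, -0.3488, 0.1058]
eef_rot: [0.004, 1.0, 0.012, 0.014]
ft_force: [-0.7, 0.1, 0.1]
width: 0.0855
time_s: 22.18
tool_pos: [0.4334, -0.3454, 0.2644]
eef_rot: [-0.001, 1.0, 0.011, 0.004]
ft_force: [2.0, -0.1, -0.1]
width: 0.0854
t 22.18 pos [ 0.4334 -0.3454  0.2644] w 0.0854 F [ 2.02 -0.06 -0.09] q [-0.38  0.24 -0.12 -0.01 -1.21  1.98]
  go mm [ 74.7 692.9  10.2] rot [-0.051 -0.427 -0.269]
cap 92 [ 0.5855 -0.3397  0.1369] 0.0031
cap 7 [ 0.4202 -0.3426  0.1359] 0.0031
```

```bash
python3 -m jog '{"twist":[[-0.002,-0.022,-0.014],[-0.002,-0.022,-0.014],[-0.002,-0.022,-0.014],[-0.002,-0.022,-0.014],[-0.002,-0.022,-0.014],[-0.002,-0.022,-0.014],[-0.002,-0.022,-0.014],[-0.002,-0.022,-0.014],[-0.002,-0.022,-0.014],[-0.002,-0.022,-0.014],[-0.002,-0.022,-0.014],[-0.002,-0.022,-0.014]],"linear":[[3,33,10],[3,36,10],[3,36,5],[3,36,0],[3,36,0],[3,36,0],[3,36,0],[3,36,0],[3,36,0],[3,36,0],[3,36,0],[3,36,0]],"jaw":[0,0,0,0,0,0,0,0,0,0,0,0]}' 80
python3 -c "
from h import *
q=np.array([.549,.337,.184])+.1*u
togo(q, tool(-u,-ry))
c=cap('top'); W=world(c); z=W[...,2]
for x in (.595,.435):
  m=(abs(W[...,0]-x)<.05)&(abs(W[...,1]+.344)<.04)&(z>.125)&(z<.15); print('cap',m.sum(),np.median(W[m],0).round(4),z[m].std().round(4))"
```

```text
time_s: 23.23
tool_pos: [0.4739, 0.0908, 0.3151]
eef_rot: [0.018, 0.983, -0.084, 0.164]
ft_force: [0.5, 0.3, 0.1]
width: 0.0852
t 23.23 pos [0.4739 0.0908 0.3151] w 0.0852 F [0.51 0.25 0.07] q [ 0.68 -0.07 -0.49  0.31 -0.96  0.57]
  go mm [ 34.2 256.7 -40.5] rot [-0.015 -0.105 -0.079]
cap 93 [ 0.5852 -0.3397  0.1375] 0.0036
cap 91 [ 0.4334 -0.3467  0.1371] 0.0035
```

Both punches stand, with caps at z 0.137. Go on to the third.

```bash
python3 -m jog '{"twist":[[-0.002,-0.014,-0.01],[-0.002,-0.014,-0.01],[-0.002,-0.014,-0.01],[-0.002,-0.014,-0.01],[-0.002,-0.014,-0.01],[-0.002,-0.014,-0.01],[-0.002,-0.014,-0.01],[0,0,0],[0,0,0],[0,0,0]],"linear":[[4,36,-3],[4,36,-3],[4,36,-3],[4,36,-3],[4,36,-3],[4,34,-5],[5,20,-5],[3,10,-4],[1,0,-2],[0,0,0]],"jaw":[0,0,0,0,0,0,0,0,0,0]}' 80
python3 -c "
from h import *
q=np.array([.549,.337,.184])+.1*u
togo(q, tool(-u,-ry))"
```

```text
time_s: 24.12
tool_pos: [0.5053, 0.3541, 0.2862]
eef_rot: [0.022, 0.969, -0.112, 0.218]
ft_force: [0.0, -0.5, 0.5]
width: 0.0853
t 24.12 pos [0.5053 0.3541 0.2862] w 0.0853 F [ 0.01 -0.53  0.46] q [ 1.04  0.22 -0.35  0.53 -0.93 -0.01]
  go mm [  2.7  -6.6 -11.6] rot [-0.005  0.007 -0.023]
```

```bash
python3 -m jog '{"twist":[[-0.005,0.007,-0.023],[0,0,0],[0,0,0],[0,0,0],[0,0,0],[0,0,0],[0,0,0]],"linear":[[3,-6,-11],[0,0,0],[6,-1.6,-14],[6,-1.6,-14],[6,-1.6,-14],[6,-1.6,-14],[0,0,0]],"jaw":[0,0,0,0,0,0,0]}' 
python3 -c "
from h import *
togo([.549,.337,.184], tool(-u,-ry))"
```

```text
time_s: 24.7
tool_pos: [0.5342, 0.3309, 0.2208]
eef_rot: [0.026, 0.968, -0.129, 0.215]
ft_force: [0.4, -1.4, -0.3]
width: 0.0856
t 24.7 pos [0.5342 0.3309 0.2208] w 0.0856 F [ 0.43 -1.41 -0.3 ] q [ 0.96  0.28 -0.44  0.6  -0.78 -0.08]
  go mm [ 14.8   6.1 -36.8] rot [-0.006  0.001  0.013]
```

```bash
python3 -m jog '{"twist":[[-0.006,0,0.013],[0,0,0],[0,0,0],[0,0,0]],"linear":[[4,3,-13],[4,2,-13],[4,1,-12],[0,0,-3]],"jaw":[0,0,0,0]}' 80
python3 -m jog '{"twist":[[0,0,0],[0,0,0],[0,0,0],[0,0,0],[0,0,0],[0,0,0]],"linear":[[0,0,-1],[0,0,-1],[0,0,-1],[0,0,-1],[0,0,-0.5],[0,0,0]],"jaw":[255,255,255,255,255,255]}' 80
python3 -m jog '{"twist":[[0,0,0],[0,0,0],[0,0,0],[0,0,0],[0,0,0],[0,0,0],[0,0,0],[0,0,0],[0,0,0]],"linear":[[-2.7,0.7,6],[-5,1.2,11],[-5,1.2,11],[-5,1.2,11],[-5,1.2,11],[-5,1.2,11],[-5,0,14],[-3,0,20],[0,0,20]],"jaw":[255,255,255,255,255,255,255,255,255]}'
python3 -c "
from h import *
togo([.54,-.01,.13], tool([0,0,-1],-ry))"
```

```text
time_s: 25.03
tool_pos: [0.5481, 0.3333, 0.1841]
eef_rot: [0.025, 0.968, -0.125, 0.217]
ft_force: [-0.4, -0.0, 0.6]
width: 0.0855
time_s: 25.53
tool_pos: [0.5488, 0.3335, 0.1862]
eef_rot: [0.022, 0.967, -0.127, 0.22]
ft_force: [-3.1, 0.3, 2.2]
width: 0.0342
time_s: 26.28
tool_pos: [0.5062, 0.3352, 0.2956]
eef_rot: [0.03, 0.969, -0.126, 0.212]
ft_force: [0.9, 1.0, -2.5]
width: 0.034
t 26.28 pos [0.5062 0.3352 0.2956] w 0.034 F [ 0.86  0.98 -2.5 ] q [ 1.03  0.2  -0.33  0.51 -0.98  0.01]
  go mm [  33.8 -345.2 -165.6] rot [0.114 0.416 0.008]
```

```bash
python3 -m jog '{"twist":[[0.011,0.04,0.001],[0.011,0.04,0.001],[0.011,0.04,0.001],[0.011,0.04,0.001],[0.011,0.04,0.001],[0.011,0.04,0.001],[0.011,0.04,0.001],[0.011,0.04,0.001],[0.011,0.04,0.001],[0.011,0.04,0.001],[0,0,0],[0,0,0]],"linear":[[3,-24,10],[3,-34,0],[3,-34,0],[3,-34,0],[3,-34,0],[3,-34,0],[3,-34,-5],[3,-34,-15],[5,-34,-20],[5,-28,-25],[5,-14,-25],[0,0,-20]],"jaw":[255,255,255,255,255,255,255,255,255,255,255,255]}'
python3 -c "
from h import *
togo([.54,-.01,.115], tool([0,0,-1],-ry))"
```

```text
time_s: 27.28
tool_pos: [0.5394, -0.0111, 0.1998]
eef_rot: [-0.013, 0.993, -0.118, 0.001]
ft_force: [-0.0, 0.5, -3.0]
width: 0.034
t 27.28 pos [ 0.5394 -0.0111  0.1998] w 0.034 F [-0.03  0.49 -2.99] q [ 0.27  0.26 -0.24 -0.03 -1.05  1.08]
  go mm [  0.6   1.1 -84.8] rot [-0.025  0.004 -0.014]
```

```bash
Q(){ grep -E "tool_pos|force"; }
python3 -m jog '{"twist":[[-0.025,0.004,-0.014],[0,0,0],[0,0,0],[0,0,0],[0,0,0],[0,0,0],[0,0,0]],"linear":[[0,1,-14],[0,0,-15],[0,0,-15],[0,0,-15],[0,0,-14],[0,0,-3],[0,0,0]],"jaw":[255,255,255,255,255,255,255]}'|Q
python3 -m jog '{"twist":[[0,0,0],[0,0,0]],"linear":[[0,0,-3],[0,0,-2]],"jaw":[255,255]}'|Q
python3 -m jog '{"twist":[[0,0,0],[0,0,0]],"linear":[[0,0,-3],[0,0,-2]],"jaw":[255,255]}'|Q
python3 -m jog '{"twist":[[0,0,0],[0,0,0]],"linear":[[0,0,-3],[0,0,-2]],"jaw":[255,255]}'|Q
```

```text
tool_pos: [0.5315, -0.0128, 0.1117]
ft_force: [0.2, -0.1, -2.9]
tool_pos: [0.5322, -0.0125, 0.1081]
ft_force: [-1.6, -0.1, 4.4]
tool_pos: [0.5324, -0.0126, 0.1058]
ft_force: [-3.7, 1.0, 6.9]
tool_pos: [0.5325, -0.0125, 0.1042]
ft_force: [-4.2, 0.3, 8.2]
```

Steeper, about 1 N/mm, so this one is stiff. Push on to at least 10 mm.

```bash
Q(){ grep -E "tool_pos|force"; }
python3 -m jog '{"twist":[[0,0,0],[0,0,0]],"linear":[[0,0,-6],[0,0,-6]],"jaw":[255,255]}'|Q
python3 -m jog '{"twist":[[0,0,0],[0,0,0]],"linear":[[0,0,-6],[0,0,-6]],"jaw":[255,255]}'|Q
python3 -m jog '{"twist":[[0,0,0],[0,0,0],[0,0,0]],"linear":[[0,0,-6],[0,0,-5],[0,0,-4]],"jaw":[255,255,255]}'|Q
```

```text
tool_pos: [0.5327, -0.0124, 0.0973]
ft_force: [-6.5, 2.2, 16.1]
tool_pos: [0.5334, -0.0122, 0.0931]
ft_force: [-9.5, 7.7, 34.8]
tool_pos: [0.5335, -0.0115, 0.0936]
ft_force: [-8.6, 2.5, 20.6]
```

It pressed 12 mm and then touched its stop, clearly stiff. Carry it to the far place of the block lane.

```bash
python3 -m jog '{"twist":[[0,0,0],[0,0,0],[0,0,0],[0,0,0],[0,0,0.05],[0,0,0.05],[0,0,0.05],[0,0,0.05],[0,0,0.05],[0,0,0.02],[0,0,0]],"linear":[[0,0,10],[0,0,20],[0,0,35],[0,0,35],[8,-25,5],[10,-34,0],[10,-34,0],[10,-34,0],[10,-34,0],[8,-22,0],[3,-8,0]],"jaw":[255,255,255,255,255,255,255,255,255,255,255]}'
python3 -c "
from h import *
togo([.588,-.2105,.13], tool([0,0,-1],[0.03,-1,0]))"
```

```text
time_s: 29.87
tool_pos: [0.5978, -0.2063, 0.2165]
eef_rot: [0.0, 1.0, 0.024, 0.01]
ft_force: [0.8, 0.2, -2.5]
width: 0.0342
t 29.87 pos [ 0.5978 -0.2063  0.2165] w 0.0342 F [ 0.77  0.2  -2.49] q [-0.08  0.4  -0.01 -0.   -1.14  1.7 ]
  go mm [ -9.8  -4.2 -86.5] rot [-0.     0.02  -0.019]
```

```bash
python3 -m jog '{"twist":[[0,0.02,-0.019],[0,0,0],[0,0,0],[0,0,0],[0,0,0],[0,0,0],[0,0,0]],"linear":[[-9,-1,0],[0,0,-10],[0,0,-17],[0,0,-17],[0,0,-17],[0,0,-10],[0,0,0]],"jaw":[255,255,255,255,255,255,255]}'
python3 -c "
from h import *
togo([.588,-.2105,.11], tool([0,0,-1],[0.03,-1,0]))"
```

```text
time_s: 30.45
tool_pos: [0.5863, -0.2034, 0.1405]
eef_rot: [-0.002, 1.0, 0.013, 0.0]
ft_force: [-0.5, 0.9, -2.1]
width: 0.034
t 30.45 pos [ 0.5863 -0.2034  0.1405] w 0.034 F [-0.48  0.91 -2.08] q [-0.08  0.45 -0.12 -0.   -0.99  1.67]
  go mm [  1.7  -7.1 -30.5] rot [-0.003  0.     0.004]
```

```bash
Q(){ grep -E "tool_pos|force"; }
python3 -m jog '{"twist":[[0,0,0],[0,0,0],[0,0,0],[0,0,0],[0,0,0],[0,0,0]],"linear":[[0,-7,-3],[0,0,-8],[0,0,-10],[0,0,-10],[0,0,-3],[0,0,0]],"jaw":[255,255,255,255,255,255]}'|Q
python3 -m jog '{"twist":[[0,0,0],[0,0,0]],"linear":[[0,0,-2],[0,0,-1]],"jaw":[255,255]}'|Q
```

```text
tool_pos: [0.5875, -0.2092, 0.1053]
ft_force: [0.2, 0.3, -2.9]
tool_pos: [0.5877, -0.2094, 0.1021]
ft_force: [0.2, -0.3, -1.9]
```

```bash
Q(){ grep -E "tool_pos|force"; }
python3 -m jog '{"twist":[[0,0,0],[0,0,0]],"linear":[[0,0,-1.5],[0,0,-0.5]],"jaw":[255,255]}'|Q
```

```text
tool_pos: [0.5884, -0.2095, 0.1013]
ft_force: [-0.8, 1.0, 2.0]
```

Contact. Release and retreat.

```bash

python3 -m jog '{"twist":[[0,0,0],[0,0,0],[0,0,0],[0,0,0],[0,0,0],[0,0,0]],"linear":[[0,0,0.5],[0,0,0],[0,0,0],[0,0,0],[0,0,0],[0,0,0]],"jaw":[255,130,90,60,0,0]}'
python3 -m jog '{"twist":[[0,0,0],[0,0,0],[0,0,0],[0,0,0],[0,0,0],[0,0,0],[0,0,0],[0,0,0],[0,0,0],[0,0,0],[0,0,0],[0,0,0]],"linear":[[0,0,6],[0,0,15],[0,0,25],[0,0,35],[0,0,40],[0,0,30],[-10,25,0],[-10,35,0],[-10,35,0],[-10,35,0],[-10,20,0],[0,0,0]],"jaw":[0,0,0,0,0,0,0,0,0,0,0,0]}'
python3 -c "
from h import *
c=cap('top'); W=world(c); z=W[...,2]; cv2.imwrite('pics/t9.png',cv2.resize(c['frame'][110:260,150:410],None,fx=3,fy=3))
c2=cap('side'); cv2.imwrite('pics/s9.png',cv2.resize(c2['frame'][120:330,190:380],None,fx=2.8,fy=2.8))
for x,y in ((.595,-.341),(.435,-.346),(.588,-.21)):
  m=(abs(W[...,0]-x)<.05)&(abs(W[...,1]-y)<.04)&(z>.125)&(z<.15); print('cap',m.sum(),np.median(W[m],0).round(4),z[m].std().round(4))"
```

```text
time_s: 31.78
tool_pos: [0.5906, -0.2101, 0.1045]
eef_rot: [-0.0, 1.0, 0.015, 0.006]
ft_force: [0.0, 0.8, -0.5]
width: 0.085
time_s: 32.78
tool_pos: [0.5366, -0.0574, 0.2682]
eef_rot: [0.0, 1.0, 0.012, 0.009]
ft_force: [-0.3, -0.5, -0.8]
width: 0.0854
cap 92 [ 0.5855 -0.3397  0.1367] 0.0032
cap 92 [ 0.4321 -0.3464  0.1371] 0.0032
cap 90 [ 0.5836 -0.2078  0.1377] 0.0033
```

View pics/s9.png

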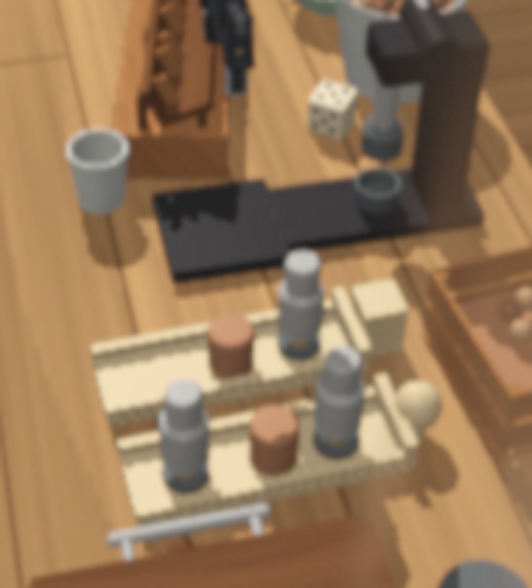

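All three stand upright between the rails: ball lane at (185,440) and (338,400), block lane at (300,305). The pots are where they were. Hand in.

```bash
python3 -c "
from rig import close_job
print(close_job())"
```

```text
the job is handed in; nothing more can be done
None
```

All three punches are sorted, and I handed the job in at about 33 s of the 72 s allowed. `close_job()` gave no verdict.

- **Springs:** I pressed each punch upright on the plate.

| Punch in the rack | Force felt (punch weight taken off) | Spring | Lane |
|---|---|---|---|
| Right | about 7.5 N at 14 mm, 0.29 N/mm | soft | ball, far place |
| Middle | about 7.2 N at 11 mm | soft | ball, near place |
| Left | about 19 N at 12 mm, then reached its stop | stiff | block, far place |

- **Last checks:** the grip tops of all three are at z ≈ 0.137 to 0.138 m, as expected for punches standing on the lane floor. Each is within about 6 mm of its lane's centre line. The side picture shows all three upright. The pots, cup and dice look unmoved and the gripper is clear. The mallet was outside that last picture, so I did not check it again.
- **Mishaps, all mended:**
  - The first grasp sat too high, so I gripped again deeper.
  - The first lowering overshot about 13 mm sideways and the foot met a rail, so I lifted it and set it down again.
  - Pressing the stiff punch onto its stop gave 35 N at the wrist, well under the 120 N limit.

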